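# Hold the roll stand's hub against its brake spring while the set screw is tightened

## Task

The brake of the label-roll stand is being set and I need a third hand: slide the brass hub, flange down, over the upright spindle and press it straight down on the sprung brake disc until the spindle's end is flush with the top of the hub, which takes a steady push of about 10 N. Finish while still gripping and pressing the hub there, so that I can tighten its set screw: do not let go, never push the disc down to its bottom stop, and leave the pepper mill, mug, salt box and timer where they stand.

Things in the scene. Friction and masses are not known exactly. Their poses are not given: they have to be found in the camera images.
- hub: Brass hub, loose, about 0.16 kg (varies), 60 mm tall, standing upright on the worktop, flange down. Flange: 60 mm diameter, 10 mm thick; barrel above it: 40 mm diameter, 50 mm tall, to be gripped across its diameter; a 20 mm bore runs right through. Origin: centre of the flange's underside; z runs up the bore. The small dark set screw is in the flange's rim.
- roll_stand: Label-roll stand, fixed to the worktop, which may stand to the left or to the right of the hub's place: round walnut foot 140 mm in diameter and 18 mm thick, a steel spring cup (52 mm diameter, top 34 mm above the worktop) and on the axis an upright steel spindle 16 mm in diameter. Origin: centre of the foot's underside, on the worktop, under the spindle; z up.
- spindle_tip (a point): Centre of the spindle's upper end, 112 mm above the worktop; the last 8 mm taper to 9 mm diameter.
- hub_top (a point): Centre of the hub's upper end, 60 mm above its origin along the bore.
- brake_disc (a joint): Brake disc round the spindle: flat aluminium disc 60 mm in diameter with a cork face, pushed up by a spring. 0: fully up, its top 62 mm above the worktop; grows as it is pressed down; 0.020 m: bottom stop. The spring pushes back with 2 N at 0 and 0.8 N more for each mm, so 10 N at 0.010, where the hub's top is flush with the spindle's end.
- pepper_mill: Bystander: dark wooden pepper mill, 58 mm diameter, 170 mm tall; origin under its centre.
- mug_blue: Bystander: teal and white mug, 87 mm diameter, 91 mm tall; origin under its centre.
- salt_box: Bystander: round olive-wood salt box, 91 mm diameter, 80 mm tall; origin under its centre.
- kitchen_timer: Bystander: round pale-blue wind-up timer with a wooden knob, 69 mm diameter, 42 mm tall; origin under its centre.
Mind the look-alikes: they are no part of the job. Leave any pink, purple or red look-alike of the hub alone.

How it is judged:
On the way:
1. the hub is threaded over the spindle: its foot is at least 10 mm below the spindle's end and on its axis, the disc not yet pressed (height (world z) of hub between 0.06 and 0.102 m and horizontal distance between hub and roll_stand below 0.006 m), for 0.1 s.
At the end, for the whole second after the job is handed in: Through the last second the fingers grip the hub (over 5 N), upright on the spindle (within 5 mm, 0.1 rad), at rest, pressing the disc with 7 to 13 N; disc 6 to 14 mm down, hub top within 4.5 mm of the spindle's end; bystanders moved under 30 mm (contact force between hub and brake_disc between 7 and 13 N and value of joint brake_disc between 0.006 and 0.014 m and z of hub_top in the frame of spindle_tip between -0.0045 and 0.0045 m and horizontal distance between hub and roll_stand below 0.005 m and angle between hub's own z axis and vertical below 0.1 rad and linear speed of hub below 0.01 m/s and contact force between the fingers and hub above 5 N and distance of each of pepper_mill, mug_blue, salt_box, kitchen_timer from where it was at the start of the episode below 0.03 m); the arm keeps its last pose, push and grip.
It fails at once if the brake disc is pushed down to its bottom stop (value of joint brake_disc above 0.0185 m).
It fails at once if a bystander is displaced by more than 30 mm (distance of any of pepper_mill, mug_blue, salt_box, kitchen_timer from where it was at the start of the episode above 0.03 m).
It also fails if it takes over 48 s, if anything falls off the work surface, if the arm or the gripper's body presses on something with over 40 N, if the wrist force passes 120 N, or if a joint passes its speed limit or range.

## Robot

A 6-joint arm with a two-finger parallel gripper is mounted at the origin on a cart in front of the work surface, level with it; the furniture and walls round the work are solid. World frame = base frame: x ahead of the robot, y to its left, z up, the work surface at z = 0. Lengths are in m, angles in rad, forces in N, time in s.
With the tool pointing down it reaches from about 0.275 to 0.825 m from the base axis. Payload 4.9 kg.
Tool frame: the origin (TCP) lies midway between the tips of the shut fingers; the grasp point (between the pads) lies 19 mm behind it (bot.grip_depth is the distance from the TCP to the grasp point, in m); y points along the fingers, x is the direction in which the jaws open and shut, and the axes are right-handed (so a half turn about y gives the same grasp; the last joint's range is limited). The gripper opens to 85 mm and grips with 20 to 120 N. Pads are 22 mm wide; open, the fingers measure 114 mm over their backs; the gripper's body (76 mm by 85 mm) begins 54 mm behind the grasp point. The pads swing forward as they close: fully open they stand 13 mm farther back than shut.
Start: joints at [-1.404, 0.326, -0.193, 1.052, 0, 1.437], TCP at [0.163, -0.525, 0.231] pointing down, gripper open.
Joint ranges: [-2.65, 2.65], [-0.97, 1.79], [-1.3, 1.35], [-1.93, 2.1], [-1.47, 1.37], [-3.14, 3.14]. Speed limits (rad/s): [2.57, 2.57, 3.14, 3.14, 3.14, 3.14].

## Interface

Orientations are given as a unit quaternion [w, x, y, z].
In Python, from cell import bot gives the robot as it stands. Calls block until the motion is done:
- bot.move_pose(position, orientation): joint-space move of the TCP to a pose.
- bot.move_linear(position, speed=0.15, rotation=None, until_force=None): straight line of the TCP; rotation=None keeps the orientation; speed is the mean speed in m/s. With until_force (N) it stops when the force on the tool has changed by that much, and returns True; else False.
- bot.goto_joints(angles): joint-space move.
- bot.set_gripper(opening, grasp_force=None): opening from 0.0 (shut) to 1.0 (fully open); grasp_force is the grip in N (None keeps the last); returns when the fingers have stopped.
- bot.wait(seconds).
- bot.solve_ik(position, orientation): joint angles nearest the present ones, or None.
- bot.camera(name): name is "scene" or "side" or "wrist"; returns the picture (480x640x3 uint8, red, green, blue); there is no depth.
- bot.calibration(name): a dict with "mtx" (3x3 intrinsics, pixels), "extrinsics" (4x4, takes a point from world to camera coordinates); the wrist camera has in their place "hand_eye" (4x4, takes a point from camera to tool coordinates, whose origin is the TCP and whose axes are the tool frame's). Camera axes: x right, y down, z forward; pixel columns grow to the right and rows downward; lengths in m; the calibration is good to about 2 mm. The wrist camera is an equidistant fisheye: a pixel r from the principal point sees the ray r / f radians off the axis. A picture is of the moment at which its call begins: read the wrist's pose just before it. calibration takes no time and is no camera call.
A pose or a line that the arm cannot do raises bot.PlanningError and nothing moves.
- bot.close_job(): hands the job in, once; it reports no verdict.
Trained networks look in the newest picture that a camera, given by its name, has taken for a name from the list of things; names that differ only in an ending like _2 or _b are one class to them, and where a whole thing is asked for, a point or a joint stands for the part that bears it (a point fixed in the world has none). Each returns a list of dicts, best first, with "confidence" (0 to 1); they miss things now and then, are a little off and sometimes report something else, mostly with a low value. They report only what shows in the picture. A call takes as long as a camera call. They do not tell look-alikes from the thing itself.
- bot.search_frame(camera, thing): "bbox" ([left, top, width, height] in pixels, round what is visible of it).
Readings, each from a call of its own:
- bot.read_clock(): time.
- bot.read_joint_positions(): joint angles.
- bot.read_joint_vel(): joint speeds.
- bot.read_joint_efforts(): joint torques, N m.
- bot.read_position(): TCP position.
- bot.read_tool_rot(): TCP orientation.
- bot.read_ft_force(): force on the tool from outside, world axes, zero at the start.
- bot.read_moment(): the same for the moment, N m.
- bot.read_gripper_width(): opening from 0.0 (shut) to 1.0 (fully open).
Only numpy, scipy, OpenCV 4.12 (cv2) and the standard library are available. Lean on these libraries where they do the work, as an engineer would, in place of code of your own. Each camera call takes 0.05 s, during which the arm holds its last target.

## Working session

There is one attempt and no reset: what is moved stays moved. The work goes in short steps, each a Python script; the robot and the scene stay as the last script left them, time stands still between calls to the robot, and variables do not carry over. Pictures are saved under pics/ and viewed, and the job is handed in when it is done.

```bash
mkdir -p pics; ls
cat > t0.py <<'E'
from cell import bot
import cv2,numpy as np
np.set_printoptions(precision=4,suppress=True)
for c in ["scene","side","wrist"]:
    im=bot.camera(c); cv2.imwrite(f"pics/{c}0.png",im[:,:,::-1])
    for t in (["hub","roll_stand","brake_disc","pepper_mill","mug_blue","salt_box","kitchen_timer"] if c!="wrist" else ["hub","roll_stand"]):
        print(c,t,[(np.round(d["bbox"]).tolist(),round(d["confidence"],2)) for d in bot.search_frame(c,t)])
    k=bot.calibration(c); print(k)
print(bot.read_clock(),bot.read_tool_rot(),bot.read_ft_force(), bot.grip_depth)
E
python3 t0.py
```

```text
pics
scene hub [([395.0, 209.0, 17.0, 27.0], 0.9), ([420.0, 220.0, 21.0, 28.0], 0.86), ([370.0, 222.0, 20.0, 22.0], 0.66), ([356.0, 248.0, 21.0, 30.0], 0.64), ([349.0, 228.0, 18.0, 29.0], 0.63)]
scene roll_stand [([299.0, 264.0, 62.0, 56.0], 0.85)]
scene brake_disc [([317.0, 277.0, 23.0, 19.0], 0.87)]
scene pepper_mill [([287.0, 182.0, 20.0, 57.0], 0.89)]
scene mug_blue [([310.0, 191.0, 33.0, 38.0], 0.84), ([288.0, 182.0, 13.0, 56.0], 0.26)]
scene salt_box [([309.0, 190.0, 32.0, 34.0], 0.71), ([257.0, 232.0, 36.0, 36.0], 0.7), ([318.0, 276.0, 24.0, 19.0], 0.31)]
scene kitchen_timer [([262.0, 317.0, 34.0, 30.0], 0.57)]
{'mtx': array([[531.0545,   0.    , 324.7485],
       [  0.    , 531.0545, 237.4542],
       [  0.    ,   0.    ,   1.    ]]), 'extrinsics': array([[-0.8798, -0.4752,  0.0135,  0.4817],
       [-0.2094,  0.3617, -0.9085,  0.1703],
       [ 0.4268, -0.8021, -0.4177,  1.2477],
       [ 0.    ,  0.    ,  0.    ,  1.    ]])}
side hub [([370.0, 244.0, 22.0, 34.0], 0.96), ([444.0, 212.0, 19.0, 33.0], 0.86), ([390.0, 206.0, 22.0, 28.0], 0.8), ([419.0, 197.0, 24.0, 27.0], 0.7),
[... 433 characters left out ...]
3306],
       [  0.    ,   0.    ,   1.    ]]), 'extrinsics': array([[-0.8069, -0.5905,  0.0178,  0.4507],
       [-0.3292,  0.4243, -0.8436,  0.2034],
       [ 0.4905, -0.6865, -0.5367,  1.04  ],
       [ 0.    ,  0.    ,  0.    ,  1.    ]])}
wrist hub [([70.0, 2.0, 65.0, 23.0], 0.72)]
wrist roll_stand []
{'mtx': array([[371.6483,   0.    , 318.9936],
       [  0.    , 371.6483, 239.0626],
       [  0.    ,   0.    ,   1.    ]]), 'hand_eye': array([[ 1.    , -0.0001, -0.0011,  0.0003],
       [ 0.001 , -0.278 ,  0.9606, -0.1434],
       [-0.0004, -0.9606, -0.278 ,  0.0711],
       [ 0.    ,  0.    ,  0.    ,  1.    ]])}
0.95 [-0.5693  0.5693 -0.4194  0.4195] [-0.6617  0.2335 -0.6725] 0.0187
```

View pictures.

```bash
python3 -c "
import cv2
for c in ['scene','side']:
    im=cv2.imread(f'pics/{c}0.png')[150:370,220:480]
    cv2.imwrite(f'pics/{c}0z.png',cv2.resize(im,None,fx=2.7,fy=2.7,interpolation=cv2.INTER_CUBIC))
"
```

```text
(no output)
```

View pics/scene0z.png

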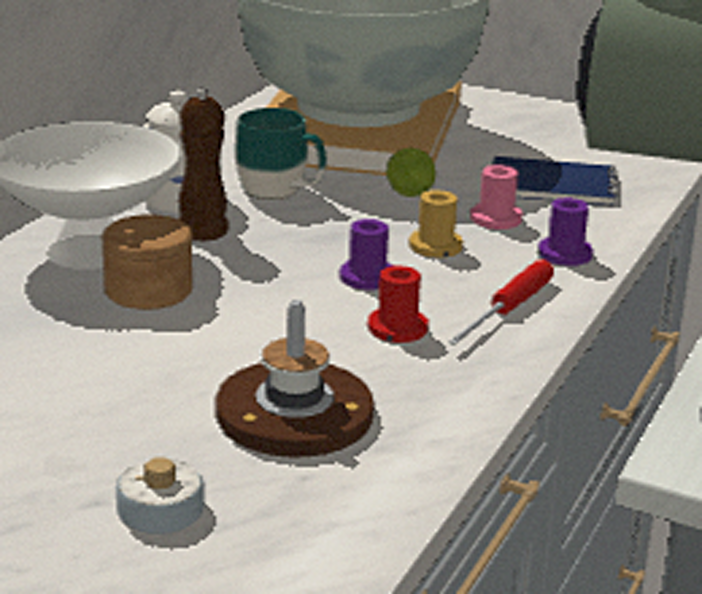

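View pics/side0z.png

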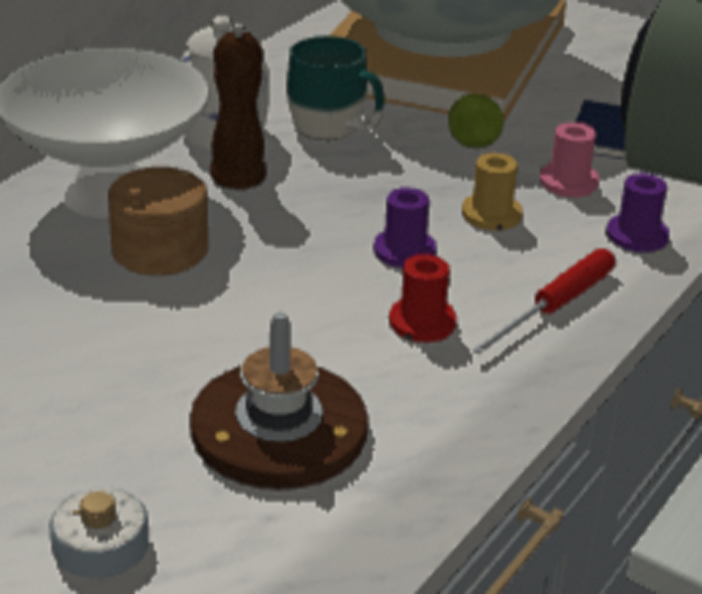

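View pics/wrist0.png

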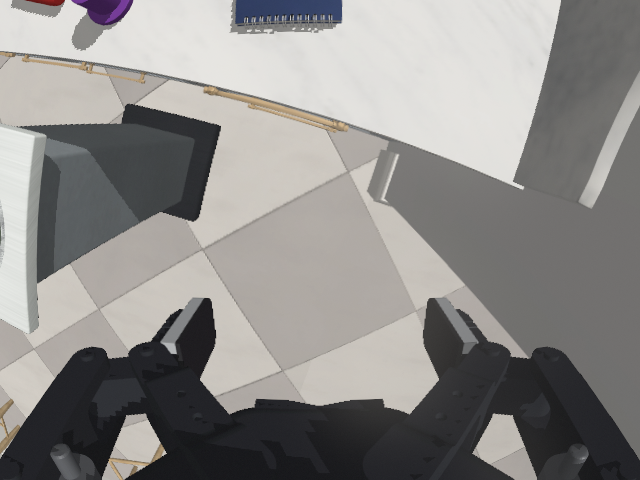

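View pics/scene0.png

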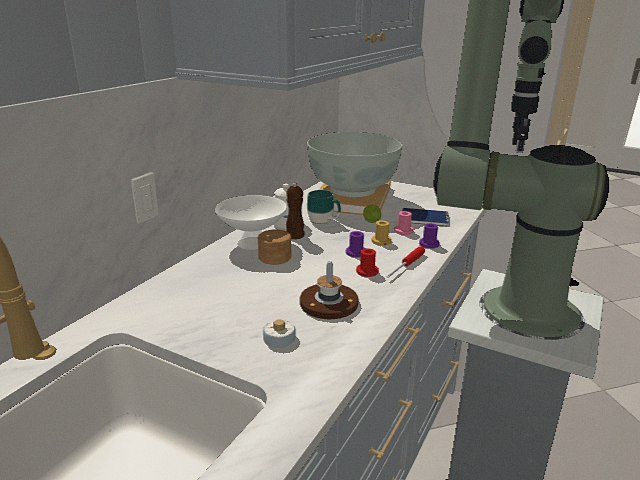

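The scene picture shows the brass hub at (382,232), with two purple, one red and one pink look-alike around it. The stand is at (330,290). Next I'll locate them all.

```bash
cat > h.py <<'E'
from cell import bot
import cv2,numpy as np
np.set_printoptions(precision=4,suppress=True)
def fix(c,uv,z):
    k=bot.calibration(c);K=k["mtx"];T=k["extrinsics"];R=T[:3,:3];o=-R.T@T[:3,3]
    d=R.T@np.linalg.inv(K)@[uv[0],uv[1],1]
    return o+d*(z-o[2])/d[2]
def zo(p): return (220+p[0]/2.7,150+p[1]/2.7)
def wrist_fix(R,p,uv,z):
    k=bot.calibration("wrist");K=k["mtx"];H=k["hand_eye"]
    x=(uv[0]-K[0,2])/K[0,0];y=(uv[1]-K[1,2])/K[1,1];r=np.hypot(x,y)
    d=np.array([x/r*np.sin(r),y/r*np.sin(r),np.cos(r)]) if r>1e-9 else np.array([0,0,1.])
    o=p+R@H[:3,3];d=R@H[:3,:3]@d
    return o+d*(z-o[2])/d[2]
def wrist_proj(R,p,X):
    k=bot.calibration("wrist");K=k["mtx"];H=k["hand_eye"]
    c=H[:3,:3].T@(R.T@(X-p)-H[:3,3]);th=np.arctan2(np.hypot(c[0],c[1]),c[2]);n=np.hypot(c[0],c[1])
    return K[0,2]+K[0,0]*th*c[0]/n,K[1,2]+K[1,1]*th*c[1]/n
E
python3 - <<'E'
from h import *
P={"brass":((438,198),(497,162),.06),"red":((402,274),(427,264),.06),"purA":((370,228),(408,196),.06),"pink":((499,172),(576,131),.06),"purB":((570,205),(646,183),.06),"tip":((295,303),(280,317),.112),
"saltc":((148,228),(158,186),.08),"pepper_base":((205,225),(240,172),.01),"mugtop":((272,118),(327,48),.091),"timer":((160,464),(98,497),.042)}
for n,(a,b,z) in P.items(): print(n,fix("scene",zo(a),z),fix("side",zo(b),z))
E
```

```text
brass [ 0.4509 -0.1734  0.06  ] [ 0.4503 -0.1778  0.06  ]
red [0.4084 0.0173 0.06  ] [0.4102 0.0148 0.06  ]
purA [ 0.4812 -0.0648  0.06  ] [ 0.4838 -0.0711  0.06  ]
pink [ 0.4201 -0.2779  0.06  ] [ 0.4188 -0.2822  0.06  ]
purB [ 0.3202 -0.2273  0.06  ] [ 0.3195 -0.2292  0.06  ]
tip [0.4232 0.2117 0.112 ] [0.4207 0.2113 0.112 ]
saltc [0.6542 0.0865 0.08  ] [0.6536 0.0815 0.08  ]
pepper_base [ 0.6901 -0.0806  0.01  ] [ 0.6866 -0.0793  0.01  ]
mugtop [ 0.6869 -0.2287  0.091 ] [ 0.6892 -0.2321  0.091 ]
timer [0.4492 0.384  0.042 ] [0.4506 0.3811 0.042 ]
```

```bash
cat >> h.py <<'E'
from scipy.spatial.transform import Rotation as Ro
def quat(th,flip=False):
    # tool y down, tool x at azimuth th
    x=np.array([np.cos(th),np.sin(th),0]);y=np.array([0,0,-1.]);z=np.cross(x,y)
    q=Ro.from_matrix(np.c_[x,y,z]).as_quat();return np.r_[q[3],q[:3]]
def rot(): 
    q=bot.read_tool_rot();return Ro.from_quat([q[1],q[2],q[3],q[0]]).as_matrix()
E
python3 - <<'E'
from h import *
R=rot();print(R)
for n,p in (("hub",[.4505,-.1755,.16]),("st",[.422,.2115,.19])):
  for d in (-16,164,-110,-90,-60,0,90):
    print(n,d,bot.solve_ik(p,quat(np.radians(d))), bot.solve_ik([p[0],p[1],p[2]-.14+.04*(n=="st")],quat(np.radians(d))) is not None)
E
```

```text
[[ 0.2963  0.      0.9551]
 [-0.9551 -0.0001  0.2963]
 [ 0.0001 -1.      0.    ]]
hub -16 [-0.5243  0.2691 -0.4703  0.8315  0.      1.3257] True
hub 164 [-0.5243  0.2691 -0.4703  0.8315  0.     -1.8158] True
hub -110 [-0.5243  0.2691 -0.4703  0.8315  0.      2.9664] True
hub -90 [-0.5243  0.2691 -0.4703  0.8315  0.      2.6173] True
hub -60 [-0.5243  0.2691 -0.4703  0.8315  0.      2.0937] True
hub 0 [-0.5243  0.2691 -0.4703  0.8315  0.      1.0465] True
hub 90 [-0.5243  0.2691 -0.4703  0.8315  0.     -0.5243] True
st -16 [ 0.308   0.2179 -0.4535  0.8994  0.      2.1581] True
st 164 [ 0.308   0.2179 -0.4535  0.8994  0.     -0.9835] True
st -110 [ 0.308   0.2179 -0.4535  0.8994  0.     -2.4845] True
st -90 [ 0.308   0.2179 -0.4535  0.8994  0.     -2.8336] True
st -60 [ 0.308   0.2179 -0.4535  0.8994  0.      2.926 ] True
st 0 [ 0.308   0.2179 -0.4535  0.8994  0.      1.8788] True
st 90 [ 0.308   0.2179 -0.4535  0.8994  0.      0.308 ] True
```

Run:
```python
from h import *
bot.move_pose([.4505,-.1755,.17],quat(np.radians(-16)))
R=rot();p=bot.read_position();im=bot.camera("wrist");cv2.imwrite("pics/w1.png",im[:,:,::-1])
print(p,bot.read_clock(),bot.read_ft_force())
for d in bot.search_frame("wrist","hub"): print(np.round(d["bbox"]),d["confidence"])
print(wrist_proj(R,p,np.array([.4505,-.1755,.06])),wrist_proj(R,p,np.array([.4505,-.1755,.01])))
```

```text
[ 0.4506 -0.1764  0.1702] 2.675 [-0.1984  0.4934 -0.1169]
[294.  45.  70.  75.] 0.91
[179. 280.  60.  57.] 0.78
[167.   3.  78.  52.] 0.77
[294. 304.  64.  80.] 0.67
[291. 187.  70.  76.] 0.66
(np.float64(317.75016338596873), np.float64(234.38782644681996)) (np.float64(317.9181208159687), np.float64(218.53179726355086))
```

View pics/w1.png

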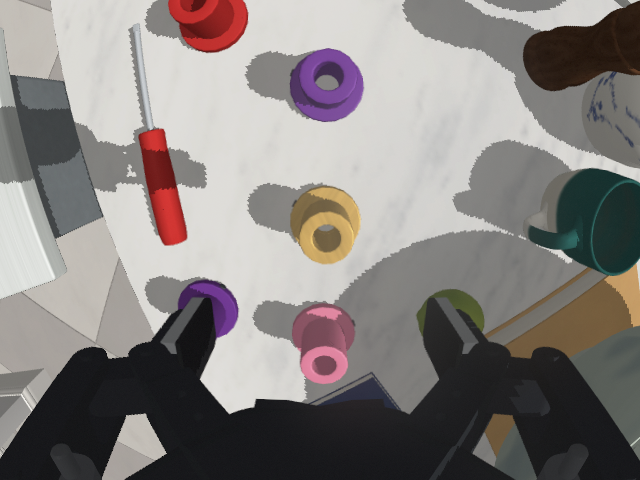

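Run:
```python
from h import *
im=cv2.imread("pics/w1.png")
hsv=cv2.cvtColor(im,cv2.COLOR_BGR2HSV)[170:280,270:380]
cv2.imwrite("pics/w1z.png",cv2.resize(im[170:280,270:380],None,fx=5,fy=5,interpolation=cv2.INTER_CUBIC))
R=rot();p=bot.read_position()
print(p)
for uv in ((327,238),(326,239)): print(wrist_fix(R,p,uv,.06))
```

```text
[ 0.4505 -0.1765  0.1701]
[ 0.4559 -0.18    0.06  ]
[ 0.455  -0.1805  0.06  ]
```

View pics/w1z.png

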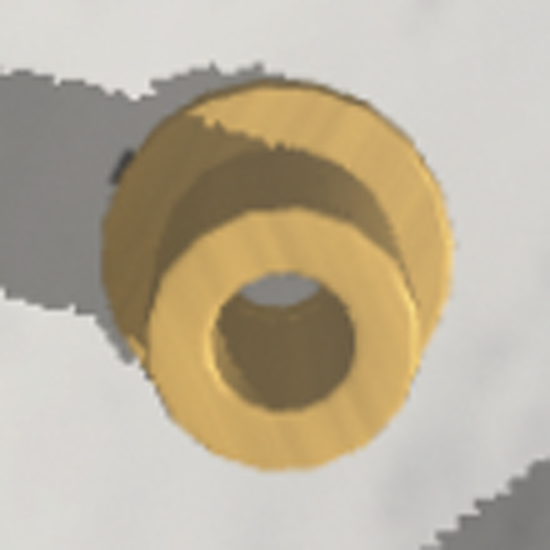

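Run:
```python
from h import *
bot.move_linear([.455,-.1795,.12],speed=.1)
R=rot();p=bot.read_position();im=bot.camera("wrist");cv2.imwrite("pics/w2.png",im[:,:,::-1])
print(p)
print(bot.move_linear([.455,-.1795,.022],speed=.08,until_force=8),bot.read_position(),bot.read_ft_force())
im=bot.camera("wrist");cv2.imwrite("pics/w3.png",im[:,:,::-1])
print(bot.read_clock())
```

```text
[ 0.4551 -0.1797  0.1202]
False [ 0.4554 -0.1797  0.0225] [ 0.2895  0.397  -0.4827]
4.85
```

View pics/w3.png

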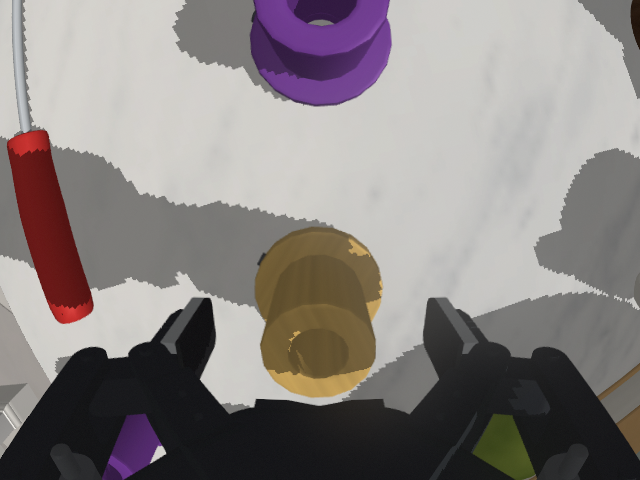

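View pics/w2.png

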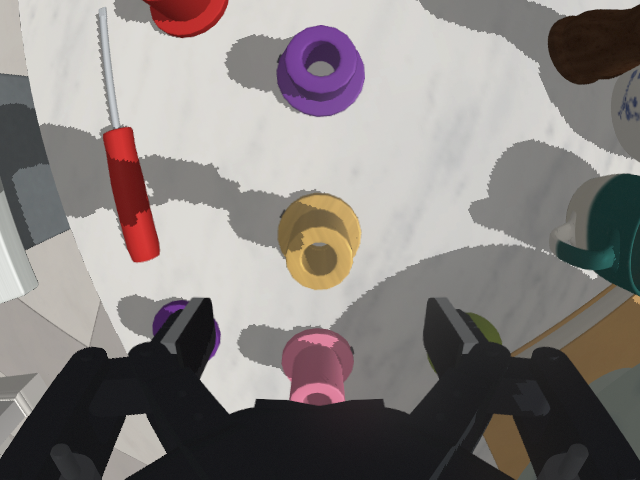

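The hub is centred between the jaws in x, at pixel (318,350). I'll check the offset along the pad direction, then grip.

Run:
```python
from h import *
R=rot();p=bot.read_position()
print(wrist_fix(R,np.array([ 0.4551,-0.1797,0.1202]),(319.5,258),.06),wrist_fix(R,p,(318.5,350),.06), "pred",wrist_proj(R,p,np.array([.4555,-.1797,.06])))
bot.set_gripper(0.3,grasp_force=50); print(bot.read_gripper_width(),bot.read_position(),bot.read_ft_force())
R=rot();p=bot.read_position();im=bot.camera("wrist");cv2.imwrite("pics/w4.png",im[:,:,::-1]);print(bot.read_clock())
```

```text
[ 0.456  -0.1795  0.06  ] [ 0.4561 -0.1785  0.06  ] pred (np.float64(317.8162825577105), np.float64(353.2495287833826))
0.456742245603411 [ 0.4551 -0.1796  0.0224] [-1.2876  0.2674  4.8004]
5.4
```

View pics/w4.png

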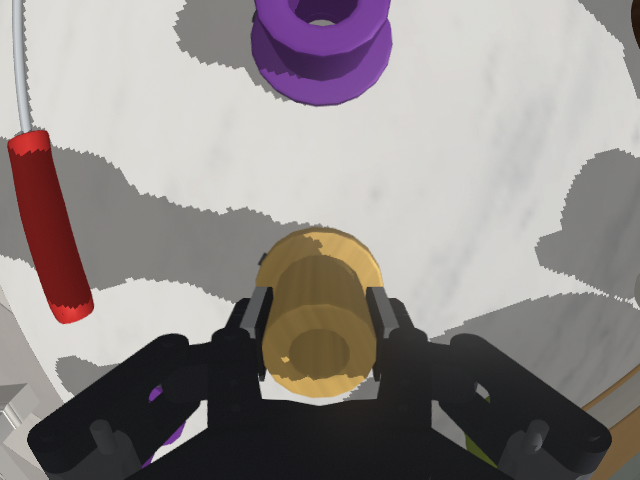

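Run:
```python
from h import *
bot.move_linear([.455,-.1795,.185],speed=.12)
print(bot.read_gripper_width(),bot.read_ft_force())
bot.move_pose([.4,.125,.185],quat(np.radians(-16)))
bot.wait(.3)
R=rot();p=bot.read_position();im=bot.camera("wrist");cv2.imwrite("pics/w5.png",im[:,:,::-1])
print(p,bot.read_clock(),bot.read_ft_force(),"tip",wrist_proj(R,p,np.array([.422,.2115,.112])))
np.savez("w5.npz",R=R,p=p)
```

```text
0.45749672178814227 [-1.1441  0.295  -1.5989]
[0.4003 0.1243 0.1849] 8.4417 [ 0.2108  0.9907 -0.9058] tip (np.float64(312.255752601866), np.float64(101.93302262837136))
```

View pics/w5.png

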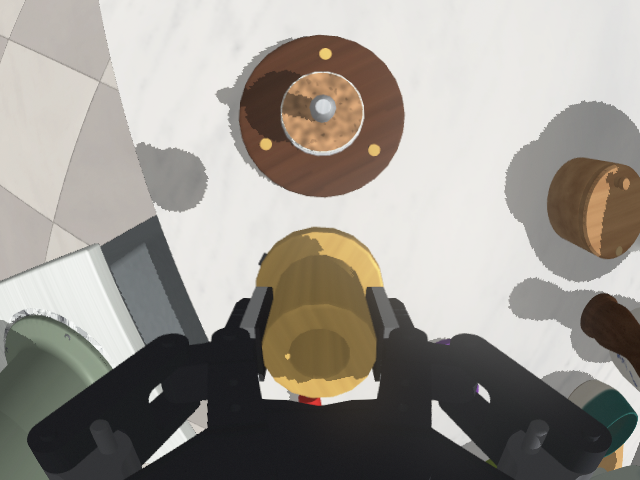

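Run:
```python
from h import *
im=cv2.imread("pics/w5.png")
a=cv2.resize(im[60:170,270:380],None,fx=5,fy=5,interpolation=cv2.INTER_CUBIC)
b=cv2.resize(im[285:400,255:385],None,fx=4.5,fy=4.5,interpolation=cv2.INTER_CUBIC)
b=cv2.copyMakeBorder(b,0,max(0,550-b.shape[0]),0,0,cv2.BORDER_CONSTANT)[:550]
cv2.imwrite("pics/w5a.png",a);cv2.imwrite("pics/w5b.png",b)
```

```text
(no output)
```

View pics/w5a.png

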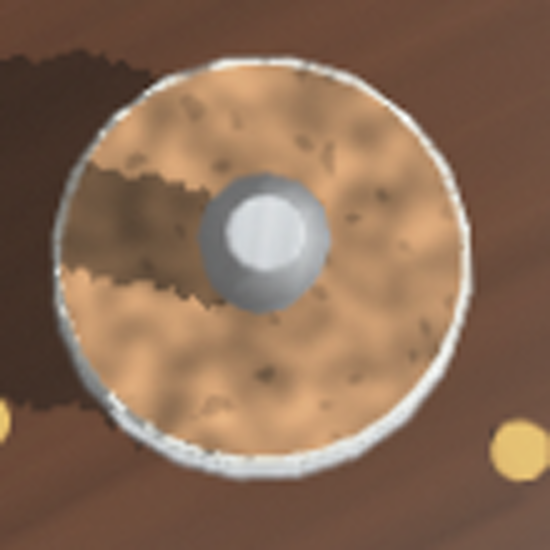

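View pics/w5b.png

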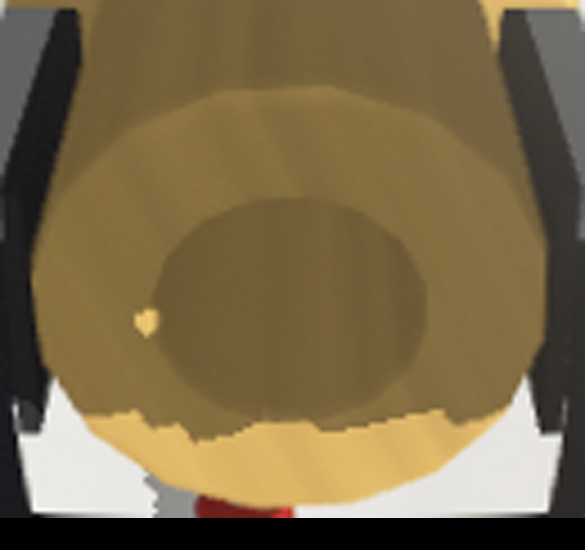

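Run:
```python
from h import *
d=np.load("w5.npz");R=d["R"];p=d["p"]
print("tip",wrist_fix(R,p,(322.6,106.2),.112),"disc",wrist_fix(R,p,(322.2,111.6),.062))
t=np.linspace(0,2*np.pi,180)
for dh in (.0355,.0376,.0395):
 for oz in (-.001,0,.001,.002):
  s=[]
  for r in (.02,.01):
    q=np.array([wrist_proj(R,p,p+R@np.array([r*np.cos(a),-dh,oz+r*np.sin(a)])) for a in t])
    s.append((q.min(0).round(1),q.max(0).round(1)))
  print(dh,oz,s)
f=lambda x,y:(255+x/4.5-.4,285+y/4.5-.4)
print("obs outer",f(33,87),f(547,507),"bore",f(155,197),f(427,423))
```

```text
tip [0.427  0.2075 0.112 ] disc [0.4271 0.2073 0.062 ]
0.0355 -0.001 [(array([259.6, 300.6]), array([375.6, 396.4])), (array([288.5, 327.6]), array([346.7, 375.4]))]
0.0355 0 [(array([259.4, 297.8]), array([375.8, 394.4])), (array([288.3, 325. ]), array([346.8, 373.2]))]
0.0355 0.001 [(array([259.2, 295. ]), array([376. , 392.3])), (array([288.2, 322.4]), array([346.9, 371. ]))]
0.0355 0.002 [(array([259. , 292.1]), array([376.2, 390.3])), (array([288.1, 319.7]), array([347. , 368.8]))]
0.0376 -0.001 [(array([258.8, 303.5]), array([376.4, 400. ])), (array([288. , 330.8]), array([347.1, 379. ]))]
0.0376 0 [(array([258.5, 300.6]), array([376.6, 398. ])), (array([287.9, 328.2]), array([347.2, 376.8]))]
0.0376 0.001 [(array([258.3, 297.8]), array([376.8, 395.9])), (array([287.8, 325.5]), array([347.3, 374.5]))]
0.0376 0.002 [(array([258.1, 294.9]), array([377. , 393.9])), (array([287.7, 322.8]), array([347.4, 372.3]))]Traceback (most recent call last):
  File "<stdin>", line 9, in <module>
  File "h.py", line 16, in wrist_proj
    k=bot.calibration("wrist");K=k["mtx"];H=k["hand_eye"]
ValueError: time passes only in moves, steps and waits
```

Run:
```python
from h import *
T=np.array([.4267,.2083])
bot.move_linear([*T,.185],speed=.1); bot.move_linear([*T,.143],speed=.06)
p=bot.read_position();print(p)
c=T+(T-p[:2]); bot.move_linear([*c,.143],speed=.05);bot.wait(.2)
print(bot.read_position(),bot.read_ft_force(),bot.read_moment(),bot.read_clock())
for n in ("scene","side"):
    im=bot.camera(n);cv2.imwrite(f"pics/{n}6.png",im[:,:,::-1])
s=[cv2.resize(cv2.imread(f"pics/{n}6.png")[220:330,280:375],None,fx=4.2,fy=4.2,interpolation=cv2.INTER_CUBIC) for n in ("scene","side")]
cv2.imwrite("pics/both6.png",np.hstack(s))
```

```text
[0.4269 0.2084 0.1431]
[0.4266 0.2082 0.1431] [ 0.6381 -1.0077 -0.7261] [ 0.0237  0.0307 -0.0588] 10.7667
```

View pics/both6.png

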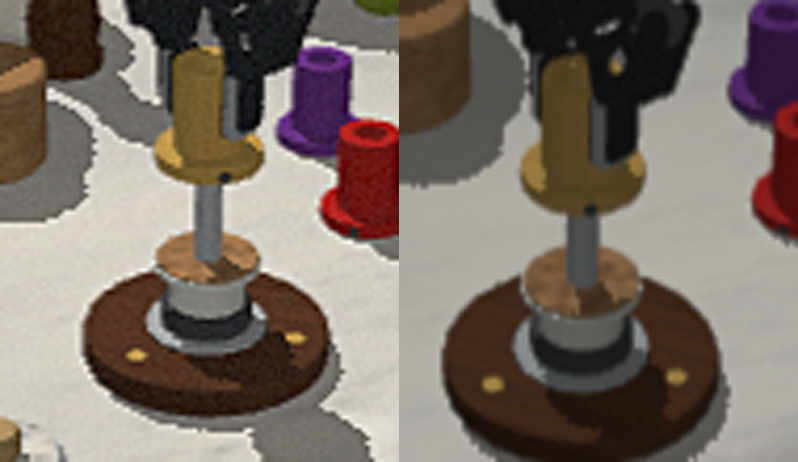

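Both side views show the flange centred over the spindle, at scene (329,263) and side (323,264). I'll descend with a force guard.

Run:
```python
from h import *
p=[.4265,.2082]
f0=bot.read_ft_force()
print(bot.move_linear([*p,.094],speed=.04,until_force=6));bot.wait(.3)
f1=bot.read_ft_force();print(f0,f1,bot.read_position(),bot.read_moment(),bot.read_clock(),bot.read_gripper_width())
```

```text
False
[-0.2724 -1.0755 -1.3185] [ 0.0806  0.7491 -1.493 ] [0.4266 0.2082 0.0941] [-0.0087 -0.031  -0.0062] 12.5417 0.4513480519832106
```

Run:
```python
from h import *
p=[.4265,.2082]
for z in (.086,.082,.079,.077):
    r=bot.move_linear([*p,z],speed=.02,until_force=14);bot.wait(.3)
    f=np.mean([bot.read_ft_force() for _ in range(5)],0)
    print(z,r,f,bot.read_position(),bot.read_gripper_width())
    if f[2]>6: break
print(bot.read_clock())
for n in ("scene","side","wrist"):
    im=bot.camera(n);cv2.imwrite(f"pics/{n}7.png",im[:,:,::-1])
s=[cv2.resize(cv2.imread(f"pics/{n}7.png")[220:330,280:375],None,fx=4.2,fy=4.2,interpolation=cv2.INTER_CUBIC) for n in ("scene","side")]
cv2.imwrite("pics/both7.png",np.hstack(s))
```

```text
0.086 False [ 0.6508 -0.3309 -1.2327] [0.4266 0.2082 0.0861] 0.4511560934218048
0.082 False [-0.0511  0.0753  2.173 ] [0.4269 0.2083 0.0822] 0.4513280218630016
0.079 False [1.7918 0.451  4.4221] [0.4269 0.2083 0.0792] 0.45498895521832483
0.077 False [ 0.9572 -0.394   6.0376] [0.4269 0.2083 0.0773] 0.4531489898106254
15.1917
```

View pics/both7.png

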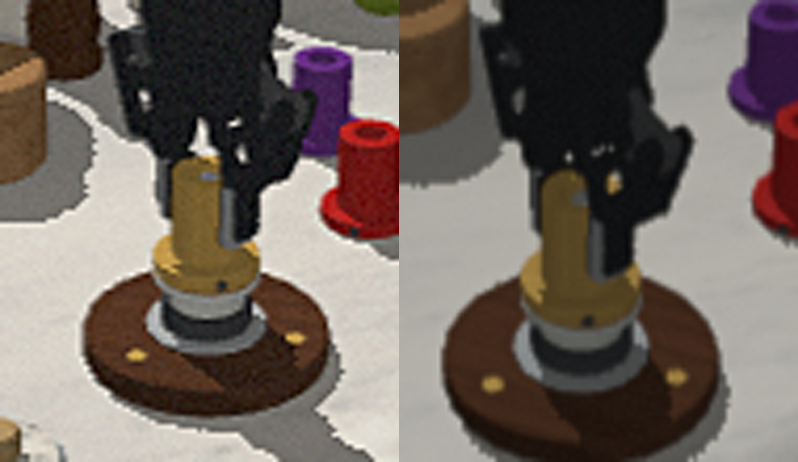

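View pics/wrist7.png

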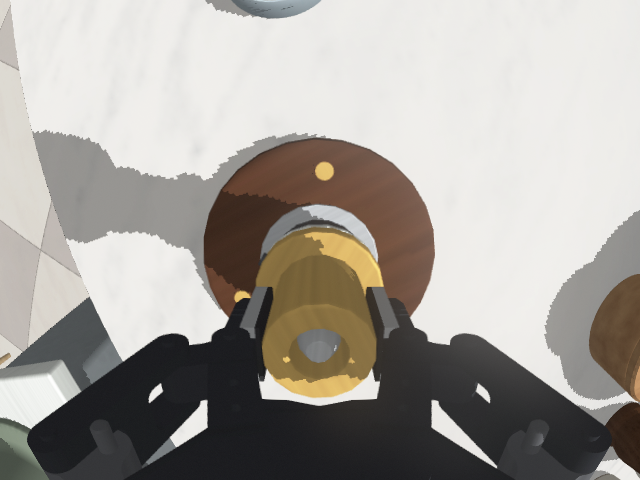

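Run:
```python
from h import *
p=[.4265,.2082]
r=bot.move_linear([*p,.0738],speed=.02,until_force=14)
for k in range(3):
    bot.wait(.4)
    f=[]
    for _ in range(8): f.append(bot.read_ft_force()); bot.wait(.02)
    print(r,np.mean(f,0),np.std(f,0),bot.read_position(),bot.read_gripper_width(),bot.read_moment())
print(bot.read_clock())
for n in ("scene","side","wrist"):
    im=bot.camera(n);cv2.imwrite(f"pics/{n}8.png",im[:,:,::-1])
s=[cv2.resize(cv2.imread(f"pics/{n}8.png")[y:y+110,x:x+95],None,fx=4.2,fy=4.2,interpolation=cv2.INTER_CUBIC) for n,x,y in (("side",280,220),("wrist",272,295))]
cv2.imwrite("pics/both8.png",np.hstack(s))
```

```text
False [0.4715 0.3127 8.3964] [0.6199 0.252  0.3091] [0.4269 0.2083 0.0743] 0.455093054815074 [ 0.097  -0.0866 -0.0011]
False [0.432  0.534  8.4519] [0.5287 0.4074 0.4806] [0.4269 0.2084 0.0743] 0.45240923073362754 [ 0.0463 -0.088  -0.0567]
False [0.2696 0.1826 8.6619] [0.5279 0.5499 0.3678] [0.4269 0.2083 0.0743] 0.45510775394494996 [ 0.0936 -0.0545 -0.012 ]
17.25
```

View pics/both8.png

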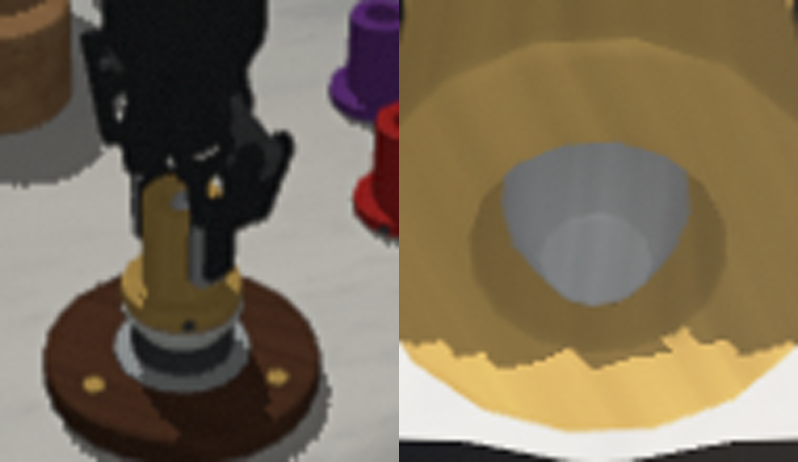

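View pics/scene8.png

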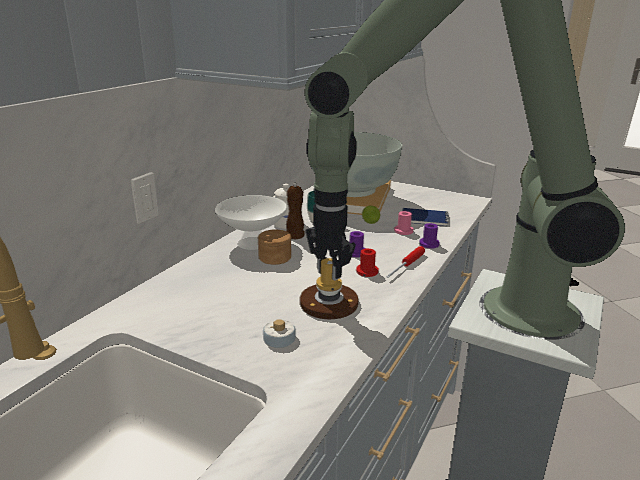

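Net push is about 9.9 N and steady. The spindle end is level with the hub top and roughly centred in the bore, and the bystanders look unmoved. I'm handing in.

```bash
python3 -c "
from cell import bot
print(bot.close_job())"
```

```text
the job is handed in; nothing more can be done
None
```

The hub is on the spindle and I handed the job in with the arm still gripping and pressing it, so you can tighten the set screw. The hand-in gives no verdict, so the checks below are my own.

I gripped the brass hub with a 50 N grip setting and lowered it over the spindle. It went on freely: no force change until the flange met the disc. I then pressed it down in steps.

- **Push:** about 9.9 N net and steady over roughly 1.5 s (wrist reading 8.5 N plus about 1.4 N of hub weight). At the spring's stated rate that puts the disc about 10 mm down, well short of its bottom stop.
- **Flush:** the wrist picture shows the spindle end level with the hub's top to within what I can see. It sits roughly centred in the bore, about 1 mm off at most.
- **Grip:** held throughout, with no slip seen.
- **Surroundings:** the pepper mill, salt box, timer and look-alikes look unmoved in the last scene picture. The mug is mostly hidden behind the arm there, but the arm never went near it.
- **Time:** about 17 s of the 48 s.

**Disagreement:** the scene and side cameras' positions for the hub and spindle were 5–6 mm off the wrist camera's, by the same amount for both. I used the wrist camera's values, and the free threading and centred bore agree with them.

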